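Feel along a brass collar blank for burrs on a sprung stand

TASK

Check the brass collar blank for burrs: with the fingers closed and pointing straight down, run the fingertips along the top of the strip from its round disc end, over every punched dimple in turn, to its crossbar end. Press lightly and without lifting off on the way, so that the sprung wooden bed stays down by a few millimetres the whole way but is never pushed to its stop; then lift straight off and away from everything. Pick nothing up, leave the collar in its place between the pins, and leave the ring, the weight and all the other things alone.

Things in the scene. Friction and masses are not known exactly. Their poses are not given: they have to be found in the camera images.
- collar: Brass collar blank: flat strip 4 mm thick, 20 mm wide, along an arc of radius 100 mm over 108 degrees (190 mm). One end is a 36 mm disc, the other a crossbar 46 mm across, 12 mm along. It lies loose between 2 mm high pins on the round wooden bed; about 170 g. Origin: on the bed's top at its centre, level with the collar's underside; arc centre at x -75 mm, disc to +y, crossbar to -y, z up
- m1 (a point): Small round dimple (6 mm wide, dark, flat) on the centre line of the collar's top face: centre of the disc end: the first mark. The seven marks are 31 mm apart along the arc. The point lies on the top face, 44 mm above the table while nothing presses, and goes down with the bed
- m2 (a point): Small round dimple (6 mm wide, dark, flat) on the centre line of the collar's top face: second mark. The seven marks are 31 mm apart along the arc. The point lies on the top face, 44 mm above the table while nothing presses, and goes down with the bed
- m3 (a point): Small round dimple (6 mm wide, dark, flat) on the centre line of the collar's top face: third mark. The seven marks are 31 mm apart along the arc. The point lies on the top face, 44 mm above the table while nothing presses, and goes down with the bed
- m4 (a point): Small round dimple (6 mm wide, dark, flat) on the centre line of the collar's top face: fourth mark, the middle of the strip. The seven marks are 31 mm apart along the arc. The point lies on the top face, 44 mm above the table while nothing presses, and goes down with the bed
- m5 (a point): Small round dimple (6 mm wide, dark, flat) on the centre line of the collar's top face: fifth mark. The seven marks are 31 mm apart along the arc. The point lies on the top face, 44 mm above the table while nothing presses, and goes down with the bed
- m6 (a point): Small round dimple (6 mm wide, dark, flat) on the centre line of the collar's top face: sixth mark. The seven marks are 31 mm apart along the arc. The point lies on the top face, 44 mm above the table while nothing presses, and goes down with the bed
- m7 (a point): Small round dimple (6 mm wide, dark, flat) on the centre line of the collar's top face: centre of the crossbar end: the last mark. The seven marks are 31 mm apart along the arc. The point lies on the top face, 44 mm above the table while nothing presses, and goes down with the bed
- bed (a joint): How far the dark wooden bed (230 mm disc, 10 mm thick, on springs over a 236 mm steel foot) is pressed down, m: 0 at rest, its top 40 mm above the table; stop at 0.016. It goes straight down without tipping wherever pressed, starts to give at 2 to 3 N, then takes 0.35 N per mm (about 4.5 N at 6 mm), and springs back by itself
- bed_center (a point): Centre of the bed's top face, 40 mm above the table at rest; the axes are those of the stand
- band: Bystander: plain finger ring, 23 mm across, 7 mm high, lying on the bed inside the collar's curve. Origin: centre of its underside
- weight: Bystander: small brass weight, 22 mm across, 24 mm high, standing on the bed inside the collar's curve. Origin: centre of its underside
- tweezers: Bystander: steel tweezers 130 mm long, 6 mm high, lying on the table close beside the stand. Origin: its middle, underside; x along it
- hammer: Bystander: hammer lying at the right of the table. Origin: underside
- jar: Bystander: amber jar, 66 mm across, 75 mm high, at the right. Origin: centre of its underside
- cup: Bystander: white bowl, 72 mm across, 50 mm high, at the left. Origin: centre of its underside
- ringcone: Bystander: upright wooden ring cone, 64 mm across its foot, 112 mm high, at the left. Origin: centre of its underside
Things that resemble listed ones, but are neither listed nor needed, are in the scene too. What is meant by the part that bears bed is not red, and is the larger of those in its own colour.

How it is judged:
By the outcome, as a careful person would: the job done as asked, in the order asked, and still so for the second after the job is handed in, with the robot touching nothing.
It also fails if it takes over 48 s, if anything falls off the work surface, if the arm or the gripper's body presses on something with over 40 N, if the wrist force passes 120 N, or if a joint passes its speed limit or range.

ROBOT

A 7-joint arm with a two-finger parallel gripper is mounted at the origin on the work surface. World frame = base frame: x ahead of the robot, y to its left, z up, the work surface at z = 0. Lengths are in m, angles in rad, forces in N, time in s.
With the tool pointing down it reaches from about 0.35 to 0.9 m from the base axis. Payload 8.1 kg.
Tool frame: the origin (TCP) lies midway between the tips of the shut fingers; the grasp point (between the pads) lies 19 mm behind it; z points along the fingers, x is the direction in which the jaws open and shut, and the axes are right-handed (so a half turn about z gives the same grasp; the last joint's range is limited). The gripper opens to 92 mm and grips with 3 to 60 N. Pads are 19 mm wide; open, the fingers measure 130 mm over their backs; the gripper's body (75 mm by 190 mm) begins 47 mm behind the grasp point.
Start: joints at [-1.387, 0.434, 0.025, 1.573, -0.012, 1.134, -0.075], TCP at [0.177, 0.599, 0.227] pointing down, gripper open.
Joint ranges: [-2.62, 2.62], [-0.44, 2.09], [-1.27, 1.32], [0.08, 2.57], [-1.32, 4.46], [0.12, 2], [-2.74, 2.74]. Speed limits (rad/s): [2.22, 2.22, 3.01, 3.01, 3.14, 3.14, 3.14].

INTERFACE

Orientations are given as a rotation vector (axis times angle).
In Python, from cell import arm gives the robot as it stands.
- The arm moves only by the tool jog_arm, never from a script. Its argument "commands" is a list of rows, each an object with "translation": the shift along the tool's x, y, z in mm, a list of three; "turn": the turn, a rotation vector about the tool's x, y, z in rad, a list of three. A call has 1 to 12 rows; each row is the pose to reach, as a shift and turn from the pose commanded when the call began, along the tool's axes at that moment; what a row does not reach only later rows make up. A row lasts 1/12 s, in which the tool goes at most 41.7 mm and 7.16 degrees, less where a joint would pass 70% of its speed; a pose out of reach is approached as far as the arm can. A call with a gripper value outside its range is refused whole. "claw" is the closure, from -1 (fully open) to 1 (shut), so that 0 is half open, set as the call begins (left out, the last holds). The fingers move at their own pace and stop on an object; "grip_force" is the grip in N (left out, the last holds). Time passes only in rows, so rows that repeat a pose let the fingers close. It gives the time, the measured TCP pose, the force and the opening at its end, in the units of the state.
- arm.observe(): the state, without advancing time (a new reading comes with each control period).
- arm.get_image(name): name is "scene" or "top" or "wrist"; returns the picture (384x512x3 uint8, blue, green, red); there is no depth.
- arm.camera_info(name): a dict with "vertical_fov" (degrees; the focal length in pixels is half the picture's height over the tangent of half this angle, whatever the lens; pixels are square), "cx", "cy" (the principal point, pixels), "eye" and "rotation" of the camera in the world. Camera axes: x right, y up, looking along -z (the intrinsics and any distortion apply to the point x, -y, -z); pixel columns grow to the right and rows downward; lengths in m; the calibration is good to about 2 mm. The wrist camera is an equidistant fisheye: a pixel r from the principal point sees the ray r / f radians off the axis. A picture is of the moment at which its call begins: read the wrist's pose just before it. camera_info takes no time and is no camera call; for the wrist camera it gives the pose at the moment of the call.
- arm.sign_off(): hands the job in, once; it reports no verdict.
Trained networks look in the newest picture that a camera, given by its name, has taken for a name from the list of things; names that differ only in an ending like _2 or _b are one class to them, and where a whole thing is asked for, a point or a joint stands for the part that bears it (a point fixed in the world has none). Each returns a list of dicts, best first, with "confidence" (0 to 1); they miss things now and then, are a little off and sometimes report something else, mostly with a low value. They report only what shows in the picture. A call takes as long as a camera call. They do not tell look-alikes from the thing itself.
- arm.trace(camera, query): "region" (384x512 bool, what is visible of it) and "box" ([left, top, width, height] in pixels, round what is visible of it).
- arm.landmark_of(camera, query): "at" ([column, row] in pixels: a listed point, or the origin of a listed thing).
The state is a dict: "clock": time; "joints": joint angles; "dq": joint speeds; "joint_efforts": joint torques, N m; "position": TCP position; "ee_rot": TCP orientation; "force": force on the tool from outside, world axes, zero at the start; "ft_torque": the same for the moment, N m; "width": opening from 0.0 (shut) to 1.0 (fully open).
Only numpy, scipy, OpenCV 4.12 (cv2) and the standard library are available. Lean on these libraries where they do the work, as an engineer would, in place of code of your own. Each camera call takes 0.05 s, during which the arm holds its last target. There are 200 camera calls.

## Working session

There is one attempt and no reset: what is moved stays moved. The work goes in short steps, Python scripts to look and compute and a tool call to move; the robot and the scene stay as the last step left them, time stands still between calls to the robot, and variables do not carry over. Pictures are saved under pics/ and viewed, about 8 in all and at most 12, crops included, and the job is handed in when it is done.

Besides the shell and the picture viewer there is one more tool, called after "Request:" in YAML: its name, and indented under it one key for each argument. jog_arm: Moves the arm, as the interface text tells. Its arguments: {"type":"object","properties":{"commands":{"type":"array","items":{"type":"object","properties":{"translation":{"type":"array","items":{"type":"number"}},"turn":{"type":"array","items":{"type":"number"}}}}},"claw":{"type":"number"},"grip_force":{"type":"number"}},"required":["commands"]}

```bash
mkdir -p pics; ls; python3 - <<'E'
from cell import arm
import cv2,numpy as np
print(arm.observe())
for n in ("scene","top"):
    im=arm.get_image(n); cv2.imwrite(f"pics/{n}0.png",im)
    print(n,arm.camera_info(n))
    for q in ("m1","m2","m3","m4","m5","m6","m7","bed_center","collar"):
        print(q,[(np.round(d["at"],1).tolist(),round(d["confidence"],2)) for d in arm.landmark_of(n,q)[:4]])
    print([(d["box"],round(d["confidence"],2)) for d in arm.trace(n,"collar")[:4]],[(d["box"],round(d["confidence"],2)) for d in arm.trace(n,"bed")[:4]])
print(arm.observe()["clock"])
a=cv2.imread("pics/scene0.png");b=cv2.imread("pics/top0.png")
E
```

```text
pics
{'clock': 0.0, 'joints': array([-1.3866063 ,  0.43524152,  0.02496227,  1.57411849, -0.01159566,
        1.13400945, -0.07507434]), 'dq': array([-0.00130817, -0.00048136, -0.00029738,  0.00109178, -0.00044152,
       -0.00099531, -0.00030253]), 'joint_efforts': array([-7.63269636e-04, -6.67846584e+01,  9.84681845e-01, -3.14469230e+01,
       -6.05832646e-02,  4.25973139e-02,  1.79173753e-04]), 'position': array([0.17669881, 0.59894939, 0.22592507]), 'ee_rot': array([ 2.51525139e+00,  1.88049369e+00, -1.90547226e-03]), 'force': array([-0.44606154,  0.2857985 , -0.58678339]), 'ft_torque': array([-0.02702562, -0.0230675 ,  0.02838944]), 'width': 0.9986687403286326}
scene {'vertical_fov': 50.25219053374349, 'cx': 254.2603023879803, 'cy': 199.40711837887, 'eye': array([1.16087391, 0.40652117, 0.9925177 ]), 'rotation': array([0.38539017, 0.72545484, 2.1077696 ])}
m1 [([310.8, 223.2], 0.96), ([284.0, 221.5], 0.96), ([318.8, 219.1], 0.85), ([298.2, 221.5], 0.75)]
m2 [([310.8, 223.2], 0.96), ([284.0, 221.5], 0.96), ([318.8, 219.1], 0.85), ([298.2, 221.5], 0.75)]
m3 [([310.8, 223.2], 0.96
[... 1380 characters left out ...]
7, 215.1], 0.71)]
m5 [([225.2, 190.5], 0.9), ([240.5, 195.8], 0.85), ([217.6, 194.2], 0.77), ([190.7, 215.1], 0.71)]
m6 [([225.2, 190.5], 0.9), ([240.5, 195.8], 0.85), ([217.6, 194.2], 0.77), ([190.7, 215.1], 0.71)]
m7 [([225.2, 190.5], 0.9), ([240.5, 195.8], 0.85), ([217.6, 194.2], 0.77), ([190.7, 215.1], 0.71)]
bed_center [([220.1, 200.2], 0.91), ([309.4, 137.8], 0.74), ([337.1, 261.1], 0.63), ([192.5, 203.4], 0.42)]
collar [([217.6, 200.7], 0.59), ([209.9, 199.3], 0.46)]
[([187.1, 187.8, 69.6, 29.0], 0.81), ([180.4, 158.7, 79.5, 84.0], 0.52)] [([295.9, 222.7, 84.6, 84.8], 0.86), ([283.4, 109.4, 55.9, 60.9], 0.65), ([175.4, 165.2, 85.0, 78.1], 0.55), ([187.9, 191.0, 62.9, 29.8], 0.47)]
1.2
```

View both.

```bash
python3 - <<'E'
import cv2,numpy as np
a=cv2.imread("pics/scene0.png");b=cv2.imread("pics/top0.png")
c=cv2.resize(a[90:260,100:400],None,fx=2.6,fy=2.6,interpolation=3)[:, :780]
cv2.imwrite("pics/sc1.png",c)
c=cv2.resize(b[90:320,120:420],None,fx=2.6,fy=2.6,interpolation=3)
cv2.imwrite("pics/tc1.png",c)
E
```

```text
(no output)
```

View pics/sc1.png

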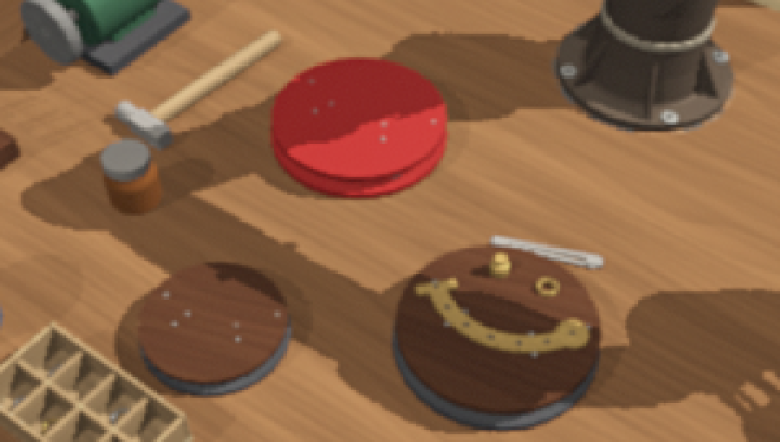

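View pics/tc1.png

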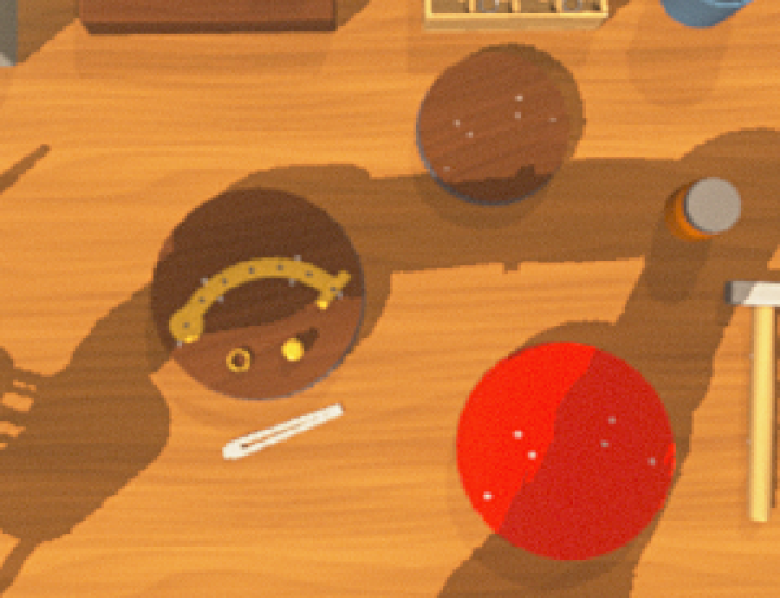

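Candidates for the bed: the larger brown disc with the collar at top (219,203), the small brown disc at (311,138) and the red disc at (338,264). I choose the larger brown one, which carries the collar: disc end at about (191,216), crossbar at about (249,201). Next I fit the collar's pose to the dimples from both cameras.

```bash
cat > h.py <<'E'
import numpy as np, cv2, itertools
from scipy.optimize import least_squares, linear_sum_assignment
from scipy.spatial.transform import Rotation as R
ang=np.arange(3,-4,-1)*0.31
MARK=np.c_[-.075+.1*np.cos(ang),.1*np.sin(ang),np.full(7,.004)]
def world(p,pts=MARK):   # p: x,y,z(bed top),yaw
    return R.from_euler('z',p[3]).apply(pts)+np.array(p[:3])
def proj(ci,P,fish=False):
    q=(P-ci["eye"])@R.from_rotvec(ci["rotation"]).as_matrix()
    v=np.c_[q[:,0],-q[:,1],-q[:,2]]
    f=192/np.tan(np.radians(ci["vertical_fov"])/2)
    if fish:
        r=np.hypot(v[:,0],v[:,1]); th=np.arctan2(r,v[:,2]); uv=v[:,:2]/np.maximum(r,1e-9)[:,None]*th[:,None]
    else: uv=v[:,:2]/v[:,2:]
    return uv*f+[ci["cx"],ci["cy"]]
def ray_hit(ci,px,z):
    f=192/np.tan(np.radians(ci["vertical_fov"])/2)
    d=np.array([(px[0]-ci["cx"])/f,-(px[1]-ci["cy"])/f,-1.])
    d=R.from_rotvec(ci["rotation"]).apply(d); return ci["eye"]+d*(z-ci["eye"][2])/d[2]
def fit(views,p0,gate=6,free_z=True):  # views: (ci, det Nx2, fish)
    p=np.array(p0,float)
    for g in (4*gate,2*gate,gate,gate):
        prs=[]
        for ci,D,fi in views:
            U=proj(ci,world(p),fi); C=np.linalg.norm(U[:,None]-D[None],axis=2)
            a,b=linear_sum_assignment(np.minimum(C,g)); k=C[a,b]<g; prs.append((a[k],b[k]))
        def res(x):
            pp=np.array(x) if free_z else np.r_[x[:2],.04,x[3]]
            return np.r_[np.concatenate([(proj(ci,world(pp),fi)[a]-D[b]).ravel() for (ci,D,fi),(a,b) in zip(views,prs)]),(pp[2]-.04)*10]
        s=least_squares(res,p,loss='soft_l1',x_scale=[.01,.01,.01,.1]); p=s.x
    return p,prs,np.sqrt(np.mean(res(p)**2))
E
python3 - <<'E'
from cell import arm
from h import *
V={}
for n in ("scene","top"):
    arm.get_image(n)
    V[n]=(arm.camera_info(n),np.array([d["at"] for d in arm.landmark_of(n,"m1") if d["confidence"]>.25]),False)
    print(n,V[n][1].round(1).tolist())
ci=V["top"][0]
c=ray_hit(ci,(219,203),.04); a=ray_hit(ci,(191.5,215.8),.044); b=ray_hit(ci,(248.8,201.5),.044)
print(c,a,b)
yaw=np.arctan2(*(a-b)[[1,0]])-np.pi/2
p0=[c[0],c[1],.04,yaw]
for k in (["top"],["scene"],["top","scene"]):
    p,pr,e=fit([V[x] for x in k],p0); print(k,p.round(4),[len(x[0]) for x in pr],round(e,2))
print(world(p).round(4).tolist())
for n in V: print(n,proj(V[n][0],world(p)).round(1).tolist())
print(arm.observe()["clock"])
E
```

```text
scene [[318.1, 219.7], [312.3, 222.3], [282.8, 214.3], [295.7, 222.3], [275.0, 211.3], [271.6, 199.5]]
top [[188.1, 214.1], [206.7, 195.2], [195.8, 203.3], [216.3, 195.2], [240.6, 195.6], [226.6, 192.2], [249.6, 202.4]]
[0.51873065 0.08810765 0.04      ] [0.48416357 0.16447443 0.044     ] [0.52124357 0.00448909 0.044     ]
['top'] [0.5161 0.0829 0.1191 0.1624] [7] 1.03
['scene'] [ 0.4743  0.0694 -0.0325  0.1571] [6] 1.68
['top', 'scene'] [0.521  0.0922 0.0383 0.1624] [7, 6] 1.78
[[0.493, 0.1688, 0.0423], [0.5179, 0.1506, 0.0423], [0.536, 0.1256, 0.0423], [0.5457, 0.0962, 0.0423], [0.5459, 0.0654, 0.0423], [0.5367, 0.0359, 0.0423], [0.5189, 0.0106, 0.0423]]
scene [[320.8, 219.9], [310.8, 222.5], [299.9, 222.4], [289.4, 219.6], [280.4, 214.4], [273.8, 207.5], [270.1, 199.6]]
top [[190.0, 212.7], [196.5, 203.6], [205.5, 197.0], [215.9, 193.4], [227.0, 193.1], [237.5, 196.2], [246.6, 202.4]]
1.4
```

```bash
python3 - <<'E'
from cell import arm
from h import *
s=arm.observe(); M=R.from_rotvec(s["ee_rot"]).as_matrix(); print(M.round(4))
ci=arm.camera_info("wrist"); print(ci, "cam in tool",M.T@(ci["eye"]-s["position"]))
t=np.array([.53,.09,.20])
print("shift mm",M.T@(t-s["position"])*1000)
E
```

```text
[[ 0.2829  0.9592 -0.    ]
 [ 0.9592 -0.2829  0.    ]
 [ 0.     -0.     -1.    ]]
{'vertical_fov': 65.70646984690485, 'cx': 255.10165464216837, 'cy': 188.32401188534809, 'eye': array([0.11145818, 0.61801956, 0.38569377]), 'rotation': array([-0.21798482, -0.16253972,  1.2763497 ])} cam in tool [-0.0006924  -0.06792585 -0.15896577]
shift mm [-388.73871198  482.89499747   26.72357533]
```

Request:
jog_arm:
  commands:
    - {"translation": [-20, 28, 1], "turn": [0, 0, 0]}
    - {"translation": [-41, 57, 2], "turn": [0, 0, 0]}
    - {"translation": [-62, 85, 4], "turn": [0, 0, 0]}
    - {"translation": [-83, 113, 6], "turn": [0, 0, 0]}
    - {"translation": [-104, 141, 8], "turn": [0, 0, 0]}
    - {"translation": [-125, 169, 9], "turn": [0, 0, 0]}
    - {"translation": [-146, 197, 10], "turn": [0, 0, 0]}
    - {"translation": [-167, 225, 12], "turn": [0, 0, 0]}
    - {"translation": [-188, 253, 13], "turn": [0, 0, 0]}
    - {"translation": [-209, 281, 15], "turn": [0, 0, 0]}
    - {"translation": [-230, 309, 16], "turn": [0, 0, 0]}
    - {"translation": [-250, 337, 18], "turn": [0, 0, 0]}
  claw: 1
  grip_force: 10

```text
clock: 2.4
position: [0.4302, 0.2628, 0.2091]
ee_rot: [-2.516, -1.881, -0.001]
force: [0.4, 0.4, -0.2]
width: 0.177
```

Request:
jog_arm:
  commands:
    - {"translation": [-22, 29, 1], "turn": [0, 0, 0]}
    - {"translation": [-44, 58, 3], "turn": [0, 0, 0]}
    - {"translation": [-66, 88, 5], "turn": [0, 0, 0]}
    - {"translation": [-88, 117, 7], "turn": [0, 0, 0]}
    - {"translation": [-110, 148, 8], "turn": [0, 0, 0]}
    - {"translation": [-130, 175, 9], "turn": [0, 0, 0]}
    - {"translation": [-130, 175, 9], "turn": [0, 0, 0]}
    - {"translation": [-130, 175, 9], "turn": [0, 0, 0]}

```text
clock: 3.07
position: [0.5613, 0.0878, 0.1996]
ee_rot: [2.52, 1.875, -0.0]
force: [0.1, 0.4, -0.2]
width: 0.002
```

```bash
python3 - <<'E'
from cell import arm
from h import *
s=arm.observe(); ci=arm.camera_info("wrist"); im=arm.get_image("wrist"); cv2.imwrite("pics/w1.png",im)
print(s["clock"],s["position"],s["ee_rot"],s["width"],s["force"])
D=np.array([d["at"] for d in arm.landmark_of("wrist","m1") if d["confidence"]>.25]); print(D.round(1).tolist())
p0=[.521,.0922,.04,.1624]
print(proj(ci,world(p0),True).round(1).tolist())
p,pr,e=fit([(ci,D,True)],p0,gate=8); print(p.round(4),pr,e); U=proj(ci,world(p),True); print(U.round(1).tolist())
print(world(p).round(4).tolist())
big=cv2.resize(im,None,fx=1.5,fy=1.5,interpolation=3)
for i,u in enumerate(U): cv2.circle(big,tuple(int(v) for v in u*1.5),9,(0,255,0),1)
cv2.imwrite("pics/w1b.png",big)
E
```

```text
3.0667 [0.56131374 0.08776458 0.19959944] [ 2.51961057e+00  1.87505991e+00 -3.50901189e-04] 0.001528881266840748 [ 0.10683975  0.44192592 -0.2269933 ]
[[297.9, 120.5], [304.7, 90.7], [231.0, 172.2], [281.7, 143.1], [257.5, 162.5], [177.0, 164.2], [247.3, 138.6], [205.9, 169.3]]
[[311.1, 94.3], [301.1, 121.2], [283.3, 143.9], [259.4, 160.2], [232.0, 168.6], [203.8, 168.4], [177.4, 159.9]]
[0.5217 0.0894 0.0376 0.2153] [(array([0, 1, 2, 3, 4, 5, 6]), array([1, 0, 3, 4, 2, 7, 5]))] 1.2805182666671429
[[305.9, 92.5], [297.5, 119.8], [280.9, 143.3], [258.2, 160.7], [231.5, 170.4], [203.6, 171.6], [177.1, 164.6]]
[[0.4897, 0.1645, 0.0416], [0.5156, 0.1475, 0.0416], [0.535, 0.1235, 0.0416], [0.5461, 0.0947, 0.0416], [0.548, 0.0639, 0.0416], [0.5404, 0.034, 0.0416], [0.524, 0.0078, 0.0416]]
```

View pics/w1b.png

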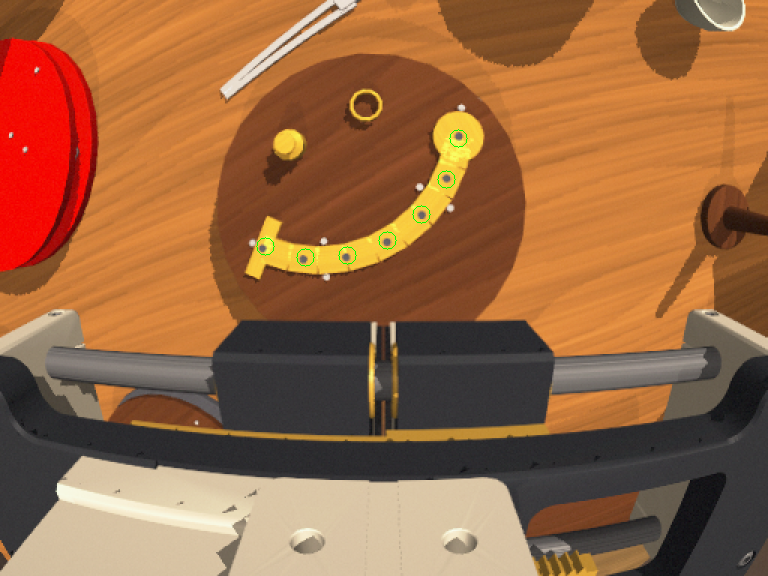

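```bash
cat >> h.py <<'E'
def dimples(im,U,w=7):
    g=cv2.cvtColor(im,cv2.COLOR_BGR2GRAY); k=4; out=[]
    for u in U:
        c=np.round(u).astype(int); x0,y0=c-w
        if min(x0,y0)<0: continue
        s=cv2.resize(im[y0:y0+2*w+1,x0:x0+2*w+1],None,fx=k,fy=k,interpolation=3).astype(float)
        sat=s.max(2)-s.min(2); val=s[...,2]
        # dimple: dark grey, low saturation
        m=((sat<55)&(val<150)).astype(np.uint8)
        n,l,st,ce=cv2.connectedComponentsWithStats(m)
        if n<2: out.append([np.nan]*2); continue
        i=1+np.argmax(st[1:,4]); out.append([x0+(ce[i][0]+.5)/k-.5,y0+(ce[i][1]+.5)/k-.5])
    return np.array(out)
E
python3 - <<'E'
from cell import arm
from h import *
ci=arm.camera_info("wrist"); im=cv2.imread("pics/w1.png")
p=[0.5217,0.0894,0.0376,0.2153]
D=dimples(im,proj(ci,world(p),True)); print(D.round(1).tolist())
D=D[~np.isnan(D[:,0])]
p,pr,e=fit([(ci,D,True)],p,gate=6); print(p.round(4),e,len(pr[0][0])); print((proj(ci,world(p),True)[pr[0][0]]-D[pr[0][1]]).round(2).tolist())
P=world(p); print(P.round(4).tolist())
p2,pr,e=fit([(ci,D,True)],[*p[:2],.04,p[3]],gate=6,free_z=False); p2[2]=.04;print(p2.round(4),e,world(p2)[[0,3,6]].round(4))
s=arm.observe(); M=R.from_rotvec(s["ee_rot"]).as_matrix()
print("tcp px",proj(ci,s["position"][None],True)*1.5, "shift to m1 at z .07",M.T@([*world(p2)[0][:2],.07]-s["position"])*1000)
E
```

```text
[[305.5, 90.2], [297.2, 118.6], [280.5, 143.0], [257.6, 160.9], [230.4, 171.0], [201.8, 172.5], [174.5, 165.3]]
[0.519  0.0918 0.0451 0.2293] 0.16030198164040899 7
[[0.16, 0.29], [0.03, -0.05], [0.09, -0.29], [-0.17, -0.15], [-0.14, -0.08], [-0.07, 0.01], [0.1, 0.29]]
[[0.4859, 0.1664, 0.0491], [0.512, 0.1499, 0.0491], [0.5318, 0.1261, 0.0491], [0.5433, 0.0975, 0.0491], [0.5456, 0.0667, 0.0491], [0.5384, 0.0367, 0.0491], [0.5224, 0.0103, 0.0491]]
[0.5196 0.0917 0.04   0.2288] 0.0 [[0.4866 0.1663 0.044 ]
 [0.5439 0.0973 0.044 ]
 [0.5229 0.0101 0.044 ]]
tcp px [[384.64099169 349.52113719]] shift to m1 at z .07 [ 51.56224044 -91.63489895 129.66615167]
```

The wrist picture shows all seven dimples under my projected marks: disc m1 at (458,137) and crossbar m7 at (262,248) in the enlarged picture. The weight, ring and cone are clear of the path. The dimple fit leaves a 0.16 px residual and agrees with the other two cameras within about 2 mm, so I move over m1.

Request:
jog_arm:
  commands:
    - {"translation": [13, -23, 10], "turn": [0, 0, 0]}
    - {"translation": [26, -46, 30], "turn": [0, 0, 0]}
    - {"translation": [39, -69, 50], "turn": [0, 0, 0]}
    - {"translation": [52, -92, 75], "turn": [0, 0, 0]}
    - {"translation": [52, -92, 100], "turn": [0, 0, 0]}
    - {"translation": [52, -92, 120], "turn": [0, 0, 0]}
    - {"translation": [52, -92, 135], "turn": [0, 0, 0]}
    - {"translation": [52, -92, 135], "turn": [0, 0, 0]}
    - {"translation": [52, -92, 135], "turn": [0, 0, 0]}

```text
clock: 3.92
position: [0.4858, 0.167, 0.0646]
ee_rot: [-2.514, -1.883, 0.002]
force: [0.3, -0.2, 0.1]
width: 0.001
```

```bash
python3 - <<'E'
from cell import arm
from h import *
s=arm.observe(); ci=arm.camera_info("wrist"); im=arm.get_image("wrist"); cv2.imwrite("pics/w2.png",im)
sc=arm.get_image("scene"); tp=arm.get_image("top")
p=[.5196,.0917,.04,.2288]
print(s["clock"],s["position"],s["ee_rot"],s["force"])
U=proj(ci,world(p),True); print(U.round(1).tolist(), proj(ci,s["position"][None],True))
M=R.from_rotvec(s["ee_rot"]).as_matrix()
print(((world(p)-s["position"])@M*1000).round(1).tolist())
big=cv2.resize(im,None,fx=1.5,fy=1.5,interpolation=3)[:330]
for n,q,x in(("scene",sc,290),("top",tp,219)):
    V=proj(arm.camera_info(n),np.r_[world(p),s["position"][None]]); c=V[3].astype(int)
    k=cv2.resize(q[c[1]-27:c[1]+33,c[0]-48:c[0]+48],None,fx=4,fy=4,interpolation=3)
    for i,v in enumerate(V): cv2.circle(k,tuple(int(a) for a in (v-c+[48.5,27.5])*4),3,(0,255,0) if i<7 else (255,0,255),1)
    locals()[n+"k"]=k
cv2.imwrite("pics/c2.png",np.vstack([big,np.hstack([scenek,topk])]))
E
```

```text
3.9167 [0.48575717 0.16704659 0.06462287] [-2.51364889e+00 -1.88309202e+00  2.06680538e-03] [ 0.29500184 -0.21791795  0.05000917]
[[255.6, 221.9], [243.0, 262.2], [219.8, 292.4], [189.9, 311.4], [156.5, 319.1], [122.4, 316.5], [89.9, 304.5]] [[256.42462072 232.97455026]]
[[-0.4, 1.0, 20.6], [-9.0, 30.7, 20.6], [-26.3, 56.3, 20.6], [-50.5, 75.5, 20.5], [-79.4, 86.3, 20.5], [-110.3, 87.8, 20.6], [-140.1, 79.8, 20.6]]
```

View pics/c2.png

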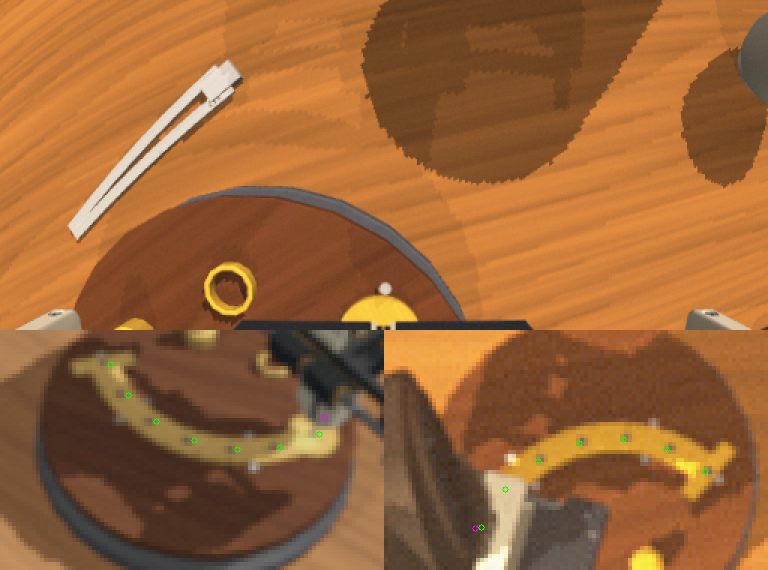

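```bash
python3 - <<'E'
from cell import arm
from h import *
im=cv2.imread("pics/w2.png")
p=[.5196,.0917,.04,.2288]
def darkmin(g,u,w=3):
    c=np.round(u).astype(int); s=g[c[1]-w:c[1]+w+1,c[0]-w:c[0]+w+1].astype(float)
    wgt=np.clip(np.percentile(s,60)-s,0,None)**2; yy,xx=np.mgrid[-w:w+1,-w:w+1]
    wgt*=np.exp(-(xx**2+yy**2)/6); return c+np.array([(wgt*xx).sum(),(wgt*yy).sum()])/wgt.sum()
V=[]
for n in("scene","top"):
    q=cv2.imread(f"pics/{n}0.png")[...,2]; ci=arm.camera_info(n); U=proj(ci,world(p))
    D=U
    for _ in range(3): D=np.array([darkmin(q,u) for u in D])
    print(n,(D-U).round(2).tolist())
    f=lambda x:(proj(ci,world([x[0],x[1],.04,x[2]]))-D).ravel()
    s=least_squares(f,[p[0],p[1],p[3]],loss='soft_l1',x_scale=[.01,.01,.1]); print(s.x.round(4),np.abs(s.fun).mean())
g=cv2.resize(im[170:225,190:320],None,fx=6,fy=6,interpolation=3); cv2.imwrite("pics/w2c.png",g)
E
```

```text
scene [[-1.57, -0.14], [0.7, 4.77], [-0.86, -5.31], [1.0, -4.52], [2.52, -4.01], [3.5, -2.07], [-3.78, -3.46]]
[0.5103 0.0896 0.1404] 1.9998945441772662
top [[0.28, -0.24], [0.3, -0.6], [0.91, -0.15], [0.78, -0.14], [0.65, -0.07], [0.89, -0.36], [3.35, 1.48]]
[0.5196 0.0896 0.2081] 0.44995056907383457
```

View pics/w2c.png

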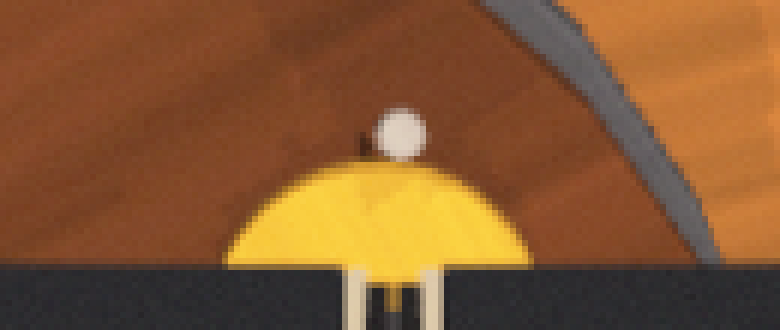

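The crop shows the disc about 2 px (1.5 mm) to tool −x of the finger gap. The top camera says the same (1.9 mm toward −y), so I shift the estimate and work out the path.

```bash
cat > path.py <<'E'
from cell import arm
from h import *
import sys
P=[.5195,.0900,.04,.226]
def pt(a): return world(P,np.array([[-.075+.1*np.cos(a),.1*np.sin(a),.004]]))[0]
def show(aa,z):
    s=arm.observe(); M=R.from_rotvec(s["ee_rot"]).as_matrix()
    print(s["clock"],s["position"].round(4),s["force"].round(2))
    for a in aa:
        q=pt(a); q[2]=z; print(round(a,3),(M.T@(q-s["position"])*1000).round(1).tolist())
E
python3 - <<'E'
from path import *
show([.96,.93],.046)
E
```

```text
4.0667 [0.4874 0.1668 0.0659] [ 0.89  1.13 -0.2 ]
0.96 [-1.9, -3.1, 19.9]
0.93 [-2.2, -0.1, 19.9]
```

Request:
jog_arm:
  commands:
    - {"translation": [-2, -3, 6], "turn": [0, 0, 0]}
    - {"translation": [-2, -3, 12], "turn": [0, 0, 0]}
    - {"translation": [-2, -3, 17], "turn": [0, 0, 0]}
    - {"translation": [-2, -3, 20], "turn": [0, 0, 0]}
    - {"translation": [-2, -3, 22], "turn": [0, 0, 0]}
    - {"translation": [-2, -3, 24], "turn": [0, 0, 0]}
    - {"translation": [-2, -3, 25.5], "turn": [0, 0, 0]}
    - {"translation": [-2, -3, 27], "turn": [0, 0, 0]}
    - {"translation": [-2, -3, 28], "turn": [0, 0, 0]}
    - {"translation": [-2, -3, 28], "turn": [0, 0, 0]}
    - {"translation": [-2, -3, 28], "turn": [0, 0, 0]}

```text
clock: 4.98
position: [0.4831, 0.1648, 0.0367]
ee_rot: [-2.516, -1.881, 0.001]
force: [-3.7, -1.2, 5.5]
width: 0.004
```

```bash
python3 - <<'E'
from path import *
print(arm.observe()["ee_rot"])
show(np.arange(.93,.61,-.031),.038)
E
```

```text
[-2.51608231e+00 -1.88089254e+00  8.17977190e-04]
4.9833 [0.4831 0.1648 0.0367] [-3.67 -1.2   5.49]
0.93 [0.9, 3.5, -1.3]
0.899 [0.4, 6.5, -1.3]
0.868 [-0.1, 9.6, -1.3]
0.837 [-0.7, 12.6, -1.3]
0.806 [-1.5, 15.6, -1.3]
0.775 [-2.3, 18.6, -1.3]
0.744 [-3.2, 21.6, -1.3]
0.713 [-4.2, 24.5, -1.3]
0.682 [-5.3, 27.4, -1.3]
0.651 [-6.5, 30.3, -1.3]
0.62 [-7.7, 33.1, -1.3]
```

```bash
python3 - <<'E'
from path import *
for i in range(4):
    im=arm.get_image(["scene","wrist","top","scene"][i]); 
    if i==0: cv2.imwrite("pics/s3.png",im)
    s=arm.observe(); print(s["clock"],s["position"].round(4),s["force"].round(2),s["joints"].round(4)[:4])
ci=arm.camera_info("scene"); c=proj(ci,world(P))[3].astype(int)
U=proj(ci,world([P[0],P[1],.034,P[3]]))
k=cv2.resize(cv2.imread("pics/s3.png")[c[1]-32:c[1]+33,c[0]-48:c[0]+48],None,fx=7,fy=7,interpolation=3)
for v in U[1:]: cv2.circle(k,tuple(int(a) for a in (v-c+[48.5,32.5])*7),8,(0,255,0),1)
cv2.imwrite("pics/s3c.png",k)
E
```

```text
5.0333 [0.4831 0.1648 0.0367] [-2.74 -2.01  4.11] [-0.5689  0.5045  0.1817  2.0562]
5.0833 [0.4831 0.1649 0.0368] [-3.73 -1.27  4.98] [-0.5689  0.5044  0.1817  2.0562]
5.1333 [0.4832 0.1649 0.0367] [-3.71 -1.21  4.83] [-0.5689  0.5045  0.1817  2.0562]
5.1833 [0.4832 0.1648 0.0368] [-3.23 -1.07  4.  ] [-0.5689  0.5045  0.1817  2.0562]
```

View pics/s3c.png

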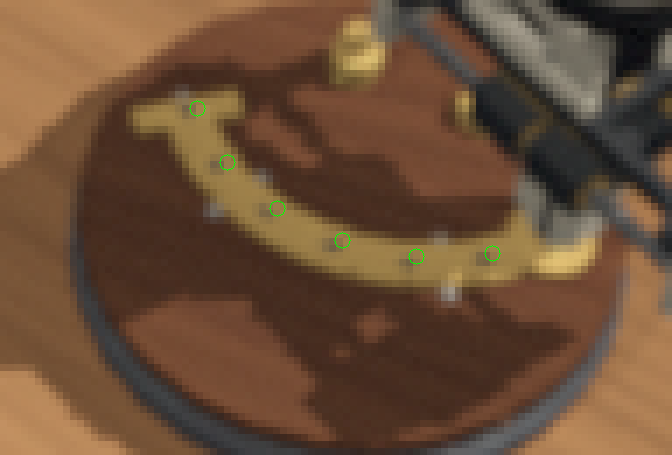

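At contact the bed is down about 7 mm, with about 4.5 N pressing up and steady pose readings. In the scene crop the tip sits on the disc, and the dimples lie at the circles within about 1 px. I now drag in small steps, easing to about 5.5 mm of depression.

Request:
jog_arm:
  commands:
    - {"translation": [0.6, 2, -0.3], "turn": [0, 0, 0]}
    - {"translation": [0.8, 4.5, -0.6], "turn": [0, 0, 0]}
    - {"translation": [0.4, 7, -0.9], "turn": [0, 0, 0]}
    - {"translation": [0, 9.6, -1.1], "turn": [0, 0, 0]}
    - {"translation": [-0.7, 12.6, -1.3], "turn": [0, 0, 0]}
    - {"translation": [-1.5, 15.6, -1.3], "turn": [0, 0, 0]}
    - {"translation": [-2.3, 18.6, -1.3], "turn": [0, 0, 0]}
    - {"translation": [-3.2, 21.6, -1.3], "turn": [0, 0, 0]}
    - {"translation": [-4.2, 24.5, -1.3], "turn": [0, 0, 0]}
    - {"translation": [-5.3, 27.4, -1.3], "turn": [0, 0, 0]}
    - {"translation": [-6.5, 30.3, -1.3], "turn": [0, 0, 0]}
    - {"translation": [-7.7, 33.1, -1.3], "turn": [0, 0, 0]}

```text
clock: 6.18
position: [0.5133, 0.1481, 0.038]
ee_rot: [-2.516, -1.881, -0.0]
force: [-2.8, 2.0, 4.6]
width: 0.008
```

```bash
python3 - <<'E'
from path import *
show(np.arange(.62,.24,-.031),.0385)
E
```

```text
6.1833 [0.5133 0.1481 0.038 ] [-2.82  1.98  4.65]
0.62 [-0.2, -0.5, -0.5]
0.589 [-1.5, 2.3, -0.5]
0.558 [-3.0, 5.0, -0.5]
0.527 [-4.5, 7.7, -0.5]
0.496 [-6.1, 10.3, -0.5]
0.465 [-7.8, 12.9, -0.5]
0.434 [-9.6, 15.5, -0.5]
0.403 [-11.4, 18.0, -0.5]
0.372 [-13.4, 20.4, -0.5]
0.341 [-15.4, 22.8, -0.5]
0.31 [-17.4, 25.1, -0.5]
0.279 [-19.6, 27.3, -0.5]
0.248 [-21.8, 29.5, -0.5]
```

Request:
jog_arm:
  commands:
    - {"translation": [-1.5, 2.3, -0.2], "turn": [0, 0, 0]}
    - {"translation": [-3.0, 5.0, -0.4], "turn": [0, 0, 0]}
    - {"translation": [-4.5, 7.7, -0.4], "turn": [0, 0, 0]}
    - {"translation": [-6.1, 10.3, -0.4], "turn": [0, 0, 0]}
    - {"translation": [-7.8, 12.9, -0.4], "turn": [0, 0, 0]}
    - {"translation": [-9.6, 15.5, -0.4], "turn": [0, 0, 0]}
    - {"translation": [-11.4, 18.0, -0.4], "turn": [0, 0, 0]}
    - {"translation": [-13.4, 20.4, -0.4], "turn": [0, 0, 0]}
    - {"translation": [-15.4, 22.8, -0.4], "turn": [0, 0, 0]}
    - {"translation": [-17.4, 25.1, -0.4], "turn": [0, 0, 0]}
  grip_force: 30

```text
clock: 7.02
position: [0.5324, 0.1242, 0.0385]
ee_rot: [2.516, 1.881, 0.0]
force: [-1.8, 2.6, 4.6]
width: 0.004
```

```bash
python3 - <<'E'
from path import *
im=arm.get_image("wrist"); ci=arm.camera_info("wrist"); cv2.imwrite("pics/w4.png",im)
sc=arm.get_image("scene"); cs=arm.camera_info("scene")
z=.0345
U=proj(ci,world([P[0],P[1],z,P[3]]),True); print(U.round(1).tolist())
big=cv2.resize(im,None,fx=1.5,fy=1.5,interpolation=3)[:360]
for u in U: cv2.circle(big,tuple(int(v) for v in u*1.5),9,(0,255,0),1)
V=proj(cs,world([P[0],P[1],z,P[3]])); c=V[3].astype(int)
k=cv2.resize(sc[c[1]-27:c[1]+33,c[0]-48:c[0]+48],None,fx=4,fy=4,interpolation=3)
for v in V: cv2.circle(k,tuple(int(a) for a in (v-c+[48.5,27.5])*4),5,(0,255,0),1)
cv2.imwrite("pics/c4.png",np.vstack([big,np.hstack([k,np.zeros((240,384,3),np.uint8)])]))
show(np.arange(.31,-.07,-.031),.0385)
E
```

```text
[[305.6, 135.9], [288.6, 189.2], [257.5, 232.1], [217.4, 260.7], [173.4, 274.0], [129.8, 273.0], [89.7, 259.1]]
7.1167 [0.5327 0.1236 0.0385] [-0.49  0.28  4.97]
0.31 [0.6, -0.5, 0.0]
0.279 [-1.6, 1.7, 0.0]
0.248 [-3.8, 3.9, 0.0]
0.217 [-6.1, 6.0, 0.0]
0.186 [-8.4, 8.0, 0.0]
0.155 [-10.8, 10.0, 0.0]
0.124 [-13.3, 11.8, 0.0]
0.093 [-15.8, 13.7, 0.0]
0.062 [-18.3, 15.4, 0.0]
0.031 [-21.0, 17.0, 0.0]
0.0 [-23.6, 18.6, 0.0]
-0.031 [-26.4, 20.1, 0.0]
-0.062 [-29.1, 21.5, 0.0]
```

View pics/c4.png

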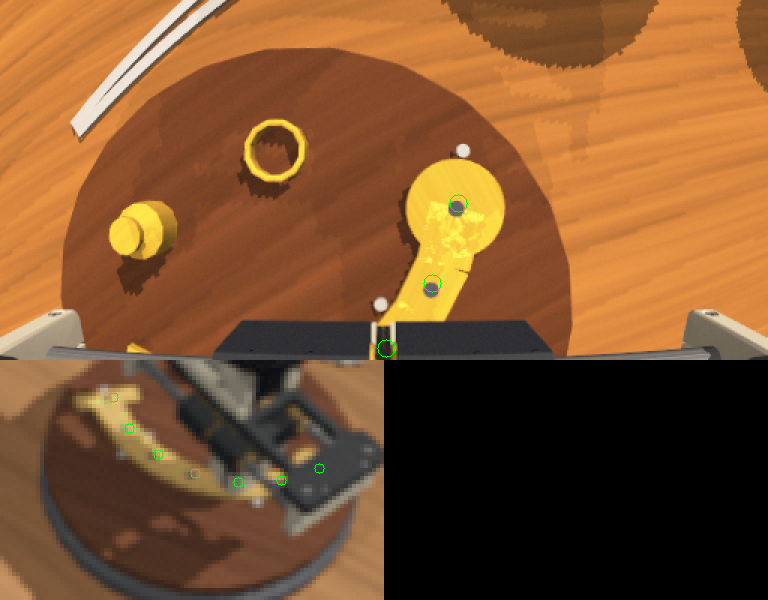

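Wrist view while pressing near m3: the visible dimples m1 (456,208) and m2 (431,289) lie about 1.8 mm to +tool y of my circles. The disc still sits against its pin, so the collar hasn't moved noticeably. The scene view leans the same way, so I shift the path by (−0.6, +1.5) mm in tool x, y and continue to m4.

Request:
jog_arm:
  commands:
    - {"translation": [-1.6, 2.2, 0], "turn": [0, 0, 0]}
    - {"translation": [-4.1, 4.8, 0], "turn": [0, 0, 0]}
    - {"translation": [-6.6, 7.3, 0], "turn": [0, 0, 0]}
    - {"translation": [-9.0, 9.5, 0], "turn": [0, 0, 0]}
    - {"translation": [-11.4, 11.5, 0], "turn": [0, 0, 0]}
    - {"translation": [-13.9, 13.3, 0], "turn": [0, 0, 0]}
    - {"translation": [-16.4, 15.2, 0], "turn": [0, 0, 0]}
    - {"translation": [-18.9, 16.9, 0], "turn": [0, 0, 0]}
    - {"translation": [-21.6, 18.5, 0], "turn": [0, 0, 0]}
    - {"translation": [-24.2, 20.1, 0], "turn": [0, 0, 0]}

```text
clock: 7.95
position: [0.5447, 0.0953, 0.0385]
ee_rot: [2.516, 1.881, 0.0]
force: [-1.9, 2.9, 5.1]
width: 0.007
```

```bash
sed -i 's/^P=.*/P=[.5208,.0890,.04,.226]/' path.py; python3 - <<'E'
from path import *
s=arm.observe(); ci=arm.camera_info("wrist"); im=arm.get_image("wrist"); cv2.imwrite("pics/w5.png",im)
U=proj(ci,world([P[0],P[1],s["position"][2]-.004,P[3]]),True)
D=dimples(im,U[:3],9); print(U[:3].round(1).tolist(),D.round(1).tolist())
show(np.arange(0,-.38,-.031),.0385)
E
```

```text
[[347.5, 104.7], [330.8, 157.7], [298.6, 202.4]] [[348.1, 103.5], [331.4, 157.6], [298.9, 203.0]]
8.0 [0.5449 0.0945 0.0385] [0.1  2.72 4.73]
0.0 [0.2, 0.2, 0.0]
-0.031 [-2.5, 1.7, 0.0]
-0.062 [-5.3, 3.1, 0.0]
-0.093 [-8.1, 4.4, 0.0]
-0.124 [-11.0, 5.6, 0.0]
-0.155 [-13.8, 6.7, 0.0]
-0.186 [-16.8, 7.8, 0.0]
-0.217 [-19.7, 8.7, 0.0]
-0.248 [-22.7, 9.6, 0.0]
-0.279 [-25.7, 10.3, 0.0]
-0.31 [-28.7, 11.0, 0.0]
-0.341 [-31.8, 11.6, 0.0]
-0.372 [-34.8, 12.1, 0.0]
```

Predicted and seen dimples now agree to about 0.6 px (under 0.5 mm, m1 1.2 px), so I continue to m5.

Request:
jog_arm:
  commands:
    - {"translation": [-2.5, 1.7, 0], "turn": [0, 0, 0]}
    - {"translation": [-5.3, 3.1, 0], "turn": [0, 0, 0]}
    - {"translation": [-8.1, 4.4, 0], "turn": [0, 0, 0]}
    - {"translation": [-11.0, 5.6, 0], "turn": [0, 0, 0]}
    - {"translation": [-13.8, 6.7, 0], "turn": [0, 0, 0]}
    - {"translation": [-16.8, 7.8, 0], "turn": [0, 0, 0]}
    - {"translation": [-19.7, 8.7, 0], "turn": [0, 0, 0]}
    - {"translation": [-22.7, 9.6, 0], "turn": [0, 0, 0]}
    - {"translation": [-25.7, 10.3, 0], "turn": [0, 0, 0]}
    - {"translation": [-28.7, 11.0, 0], "turn": [0, 0, 0]}

```text
clock: 8.83
position: [0.5471, 0.0646, 0.0385]
ee_rot: [2.516, 1.881, 0.0]
force: [-0.2, 3.6, 4.1]
width: 0.0
```

```bash
python3 - <<'E'
from path import *
s=arm.observe(); ci=arm.camera_info("wrist"); im=arm.get_image("wrist"); cv2.imwrite("pics/w6.png",im)
U=proj(ci,world([P[0],P[1],s["position"][2]-.004,P[3]]),True)
D=dimples(im,U[:4],9); print(U[:4].round(1).tolist(),D.round(1).tolist())
show(np.arange(-.31,-.69,-.031),.0385)
E
```

```text
[[394.6, 89.3], [379.5, 139.9], [348.7, 183.6], [305.7, 216.0]] [[395.2, 88.1], [380.1, 139.8], [349.1, 184.2], [306.0, 219.7]]
8.8833 [0.547  0.0637 0.0385] [-0.41  2.27  4.06]
-0.31 [0.2, 0.3, -0.0]
-0.341 [-2.9, 0.9, -0.0]
-0.372 [-5.9, 1.4, -0.0]
-0.403 [-9.0, 1.8, -0.0]
-0.434 [-12.1, 2.1, -0.0]
-0.465 [-15.2, 2.3, -0.0]
-0.496 [-18.3, 2.4, -0.0]
-0.527 [-21.4, 2.4, -0.0]
-0.558 [-24.5, 2.3, -0.0]
-0.589 [-27.6, 2.1, -0.0]
-0.62 [-30.7, 1.8, -0.0]
-0.651 [-33.7, 1.4, -0.0]
-0.682 [-36.8, 1.0, -0.0]
```

Request:
jog_arm:
  commands:
    - {"translation": [-2.9, 0.9, 0], "turn": [0, 0, 0]}
    - {"translation": [-5.9, 1.4, 0], "turn": [0, 0, 0]}
    - {"translation": [-9.0, 1.8, 0], "turn": [0, 0, 0]}
    - {"translation": [-12.1, 2.1, 0], "turn": [0, 0, 0]}
    - {"translation": [-15.2, 2.3, 0], "turn": [0, 0, 0]}
    - {"translation": [-18.3, 2.4, 0], "turn": [0, 0, 0]}
    - {"translation": [-21.4, 2.4, 0], "turn": [0, 0, 0]}
    - {"translation": [-24.5, 2.3, 0], "turn": [0, 0, 0]}
    - {"translation": [-27.6, 2.1, 0], "turn": [0, 0, 0]}
    - {"translation": [-30.7, 1.8, 0], "turn": [0, 0, 0]}

```text
clock: 9.72
position: [0.5401, 0.0346, 0.0385]
ee_rot: [2.516, 1.881, 0.0]
force: [1.3, 3.1, 4.0]
width: 0.005
```

```bash
python3 - <<'E'
from path import *
s=arm.observe(); ci=arm.camera_info("wrist"); im=arm.get_image("wrist"); cv2.imwrite("pics/w7.png",im)
U=proj(ci,world([P[0],P[1],s["position"][2]-.004,P[3]]),True)
D=dimples(im,U[:5],9); print(U[:5].round(1).tolist(),D.round(1).tolist())
show(np.arange(-.62,-.97,-.031),.0385)
E
```

```text
[[437.7, 92.2], [424.3, 139.7], [396.5, 181.0], [356.6, 212.4], [307.9, 230.6]] [[438.2, 91.2], [425.1, 139.5], [397.0, 181.9], [353.9, 215.7], [308.0, 231.0]]
9.7667 [0.5397 0.0339 0.0384] [0.73 2.62 3.79]
-0.62 [0.0, 0.3, -0.1]
-0.651 [-3.0, -0.1, -0.1]
-0.682 [-6.1, -0.5, -0.1]
-0.713 [-9.1, -1.1, -0.1]
-0.744 [-12.2, -1.8, -0.1]
-0.775 [-15.2, -2.5, -0.1]
-0.806 [-18.2, -3.4, -0.0]
-0.837 [-21.1, -4.3, -0.0]
-0.868 [-24.0, -5.3, -0.0]
-0.899 [-26.9, -6.4, -0.0]
-0.93 [-29.8, -7.7, -0.0]
-0.961 [-32.6, -9.0, -0.0]
```

Last segment: to m7 and about 2 mm past it, still on the crossbar.

Request:
jog_arm:
  commands:
    - {"translation": [-3.0, -0.1, 0], "turn": [0, 0, 0]}
    - {"translation": [-6.1, -0.5, 0], "turn": [0, 0, 0]}
    - {"translation": [-9.1, -1.1, 0], "turn": [0, 0, 0]}
    - {"translation": [-12.2, -1.8, 0], "turn": [0, 0, 0]}
    - {"translation": [-15.2, -2.5, 0], "turn": [0, 0, 0]}
    - {"translation": [-18.2, -3.4, 0], "turn": [0, 0, 0]}
    - {"translation": [-21.1, -4.3, 0], "turn": [0, 0, 0]}
    - {"translation": [-24.0, -5.3, 0], "turn": [0, 0, 0]}
    - {"translation": [-26.9, -6.4, 0], "turn": [0, 0, 0]}
    - {"translation": [-29.8, -7.7, 0], "turn": [0, 0, 0]}
    - {"translation": [-31.4, -8.4, 0], "turn": [0, 0, 0]}
    - {"translation": [-31.4, -8.4, 0], "turn": [0, 0, 0]}

```text
clock: 10.77
position: [0.5226, 0.0065, 0.0384]
ee_rot: [-2.517, -1.88, 0.001]
force: [1.3, -0.0, 4.0]
width: 0.01
```

```bash
python3 - <<'E'
from path import *
s=arm.observe(); ci=arm.camera_info("wrist"); im=arm.get_image("wrist"); cv2.imwrite("pics/w8.png",im)
z=s["position"][2]-.004
U=proj(ci,world([P[0],P[1],z,P[3]]),True)
D=dimples(im,U,9); print(U.round(1).tolist(),D.round(1).tolist(),proj(ci,s["position"][None],True).round(1))
big=cv2.resize(im,None,fx=1.5,fy=1.5,interpolation=3)
for u in U: cv2.circle(big,tuple(int(v) for v in u*1.5),9,(0,255,0),1)
cv2.imwrite("pics/w8b.png",big[:400])
show([-.93,-.95],.0385)
E
```

```text
[[474.4, 111.8], [461.8, 156.1], [436.9, 194.7], [401.4, 224.4], [357.5, 242.4], [308.5, 246.2], [258.6, 234.5]] [[475.3, 110.8], [462.6, 156.3], [437.5, 195.5], [401.4, 225.6], [358.0, 242.0], [309.0, 246.0], [255.2, 235.4]] [[256.4 232.9]]
10.8167 [0.5226 0.0065 0.0384] [ 0.87 -0.55  4.23]
-0.93 [1.3, 1.0, -0.1]
-0.95 [-0.6, 0.1, -0.1]
```

View pics/w8b.png

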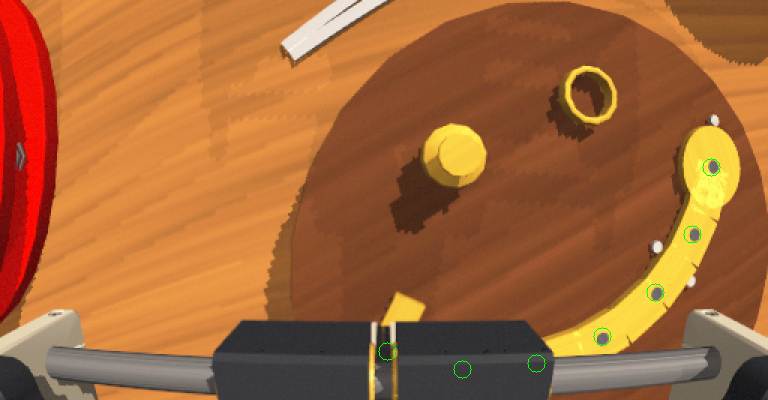

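The circles sit on the dimples; the tip is on the crossbar about 1.5 mm past m7, and the weight and ring are undisturbed. Now I lift straight up.

Request:
jog_arm:
  commands:
    - {"translation": [-31, -8, -3], "turn": [0, 0, 0]}
    - {"translation": [0, 0, -8], "turn": [0, 0, 0]}

```text
clock: 10.98
position: [0.5155, -0.0053, 0.045]
ee_rot: [-2.529, -1.863, 0.019]
force: [-1.5, -3.4, 0.4]
width: 0.003
```

That first row was wrong. It carried a sideways shift of (−31, −8) left over from the previous call, so the tool swept sideways while leaving the strip. I'll raise straight up now and then check whether anything moved.

Request:
jog_arm:
  commands:
    - {"translation": [0, 0, -15], "turn": [0, 0, 0]}
    - {"translation": [0, 0, -35], "turn": [0, 0, 0]}
    - {"translation": [0, 0, -60], "turn": [0, 0, 0]}
    - {"translation": [0, 0, -90], "turn": [0, 0, 0]}
    - {"translation": [0, 0, -120], "turn": [0, 0, 0]}
    - {"translation": [0, 0, -150], "turn": [0, 0, 0]}
    - {"translation": [0, 0, -160], "turn": [0, 0, 0]}
    - {"translation": [0, 0, -160], "turn": [0, 0, 0]}
    - {"translation": [0, 0, -160], "turn": [0, 0, 0]}

```text
clock: 11.73
position: [0.5224, 0.0069, 0.2058]
ee_rot: [-2.516, -1.881, 0.002]
force: [-0.7, 0.5, -0.3]
width: 0.001
```

```bash
python3 - <<'E'
from path import *
im=arm.get_image("wrist"); s=arm.observe(); ci=arm.camera_info("wrist"); im=arm.get_image("wrist"); cv2.imwrite("pics/w9.png",im)
print(s["clock"],s["position"],s["ee_rot"],s["force"],s["width"])
U=proj(ci,world(P),True); print(U.round(1).tolist()); D=dimples(im,U,9); print(D.round(1).tolist())
D=D[~np.isnan(D[:,0])]; p,pr,e=fit([(ci,D,True)],P,gate=6); print(p.round(4),e,len(pr[0][0]))
big=cv2.resize(im,None,fx=1.5,fy=1.5,interpolation=3)
for u in U: cv2.circle(big,tuple(int(v) for v in u*1.5),9,(0,255,0),1)
cv2.imwrite("pics/w9b.png",big[:400])
E
```

```text
11.7833 [0.52190346 0.00696388 0.20497933] [-2.5153025  -1.88021159  0.00371359] [-0.10226583  1.37286309 -0.63907262] 0.004646150848897035
[[380.6, 109.8], [372.8, 135.4], [357.6, 157.3], [336.5, 173.6], [311.1, 182.9], [283.8, 184.1], [257.0, 177.0]]
[[381.0, 109.5], [373.3, 135.5], [357.7, 157.7], [336.5, 174.3], [310.6, 183.8], [282.7, 184.5], [255.5, 177.1]]
[0.52   0.0877 0.0447 0.2224] 0.14645431543132134 7
```

View pics/w9b.png

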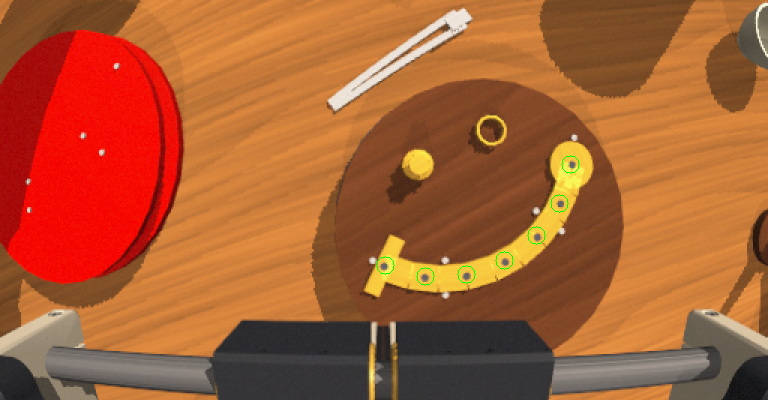

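The collar still lies between its pins, with dimples within about 1.5 px of where they were. The ring, weight and tweezers look unmoved, and the tool is clear at 205 mm. All seven marks were covered in one pressed pass, and a second pass would only add contact that wasn't asked for, so I'm handing in.

```bash
python3 -c "
from cell import arm
print(arm.sign_off()); s=arm.observe(); print(s['clock'],s['position'],s['force'])"
```

```text
the job is handed in; nothing more can be done
None
the job is handed in; nothing more can be done
```

I ran the closed fingertips along the collar in one pressed pass, m1 to m7 in order, then lifted off and handed in at about 12 s. The lift-off was not clean.

- **Lift-off fault:** my first lift row carried a leftover sideways shift of (−31, −8) mm. The tips swept at least 14 mm past the end of the crossbar while rising, and may have brushed the pin or the bed there. They came back as they rose, and the rest of the lift was vertical. I read no force above 3.4 N sideways after that move, but had no reading during it. I did not repeat the pass, to avoid touching the strip again after the end.
- **Pressing:** the bed was about 7 mm down at the start and then about 5.5 mm down from m3 to the crossbar, with 4–5 N upward. The stop is at 16 mm. I read these once or more per mark, not continuously.
- **Path accuracy:** I corrected the estimated collar position by about 1.5 mm near m3, so the tips probably passed m1 and m2 1–2 mm off centre. From m4 on, the seen dimples matched the prediction to about 1 px, apart from the readings beside the gripper (up to about 4 px).
- **Final check:** the collar is still between its pins, and its fitted position is within about 1.5 mm of before, which is camera accuracy. That fit put the bed top at 45 mm against the stated 40 mm. The ring, weight and tweezers look undisturbed, and the tool stands clear at 205 mm.

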